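# Change the milling cutter on a stub arbor

### The arm

A 6-joint arm with a two-finger parallel gripper is mounted at the origin on a cart in front of the work surface, level with it; the furniture and walls round the work are solid. World frame = base frame: x ahead of the robot, y to its left, z up, the work surface at z = 0. Lengths are in mm, angles in rad, forces in N, time in s.
With the tool pointing down it reaches from about 400 to 925 mm from the base axis. Payload 12.5 kg.
Tool frame: the origin (TCP) lies midway between the tips of the shut fingers; the grasp point (between the pads) lies 19 mm behind it (env.tcp_to_grasp is the distance from the TCP to the grasp point, in mm); z points along the fingers, y is the line along which they close (so a half turn about z gives the same grasp; the last joint's range is limited). The gripper opens to 95 mm and grips with 3 to 60 N. Pads are 20 mm wide; open, the fingers measure 119 mm over their backs; the gripper's body (75 mm by 180 mm) begins 59 mm behind the grasp point.
Start: joints at [-1.253, 0.491, 1.559, -0, 1.092, -0.106], TCP at [257.041, -569.716, 214.661] pointing down, gripper open.
Joint ranges: [-3.1, 3.1], [-0.84, 2.19], [0.05, 2.79], [-1.13, 4.28], [0.06, 2.93], [-2.69, 2.69]. Speed limits (rad/s): [2.22, 2.22, 2.79, 3.14, 3.14, 3.14].

### API

Orientations are given as [roll, pitch, yaw] about the fixed x, y, z axes, in that order (R = Rz(yaw) Ry(pitch) Rx(roll)).
In Python, from cell import env gives the robot as it stands. The module is installed in compiled form; this text tells all that it offers.
- The arm moves only by the tool step_arm, never from a script. Its argument "plan" is a list that holds one entry, the list of rows, each a list of 5 numbers: the shift along the tool's x, y, z in mm, then the turn about the tool's z in degrees, then the opening, from -1 (shut) to 1 (fully open). A call has 1 to 8 rows; each row is the pose to reach, as a shift and turn from the pose commanded when the call began, along the tool's axes at that moment; what a row does not reach only later rows make up. A row lasts 1/12 s, in which the tool goes at most 41.7 mm and 7.16 degrees, less where a joint would pass 70% of its speed; a pose out of reach is approached as far as the arm can. A call with a gripper value outside its range is refused whole. The fingers move at their own pace and stop on an object; the grip force is fixed at half the most. Time passes only in rows, so rows that repeat a pose let the fingers close. It gives the time, the measured TCP pose, the force, the opening and the grip force at its end, in the units of the state.
- env.state(): the state, without advancing time (a new reading comes with each control period).
- env.read_camera(name): name is "side" or "top" or "wrist"; returns the picture (420x560x3 uint8, blue, green, red); there is no depth.
- env.get_calibration(name): a dict with "K" (3x3 intrinsics, pixels), "D" ([k1, k2, p1, p2, k3] as OpenCV has them; the pictures are not rectified), "extrinsics" (4x4, takes a point from world to camera coordinates). Camera axes: x right, y up, looking along -z (the intrinsics and any distortion apply to the point x, -y, -z); pixel columns grow to the right and rows downward; lengths in mm; the calibration is good to about 2 mm. A picture is of the moment at which its call begins: read the wrist's pose just before it. get_calibration takes no time and is no camera call; for the wrist camera it gives the pose at the moment of the call.
- env.job_done(): hands the job in; it is judged then, once.
The state is a dict: "t": time; "joints": joint angles; "qvel": joint speeds; "tau": joint torques, N m; "eef_pos": TCP position; "tcp_rot": TCP orientation; "ft_force": force on the tool from outside, world axes, zero at the start; "moment": the same for the moment, N m; "opening": opening from 0.0 (shut) to 1.0 (fully open); "grip_force": force on a finger pad.
Only numpy, scipy, OpenCV 4.12 (cv2) and the standard library are available. Lean on these libraries where they do the work, as an engineer would, in place of code of your own. Each camera call takes 0.05 s, during which the arm holds its last target. There are 200 camera calls.

### The job

Change the cutter on the upright arbor: lift off its two collars and rest both flat on the grey mat, then move the coarse-toothed cutter from the arbor to the free peg of the wooden board, and fit the fine-toothed cutter from the other peg in its place. Then put the collars back on the arbor as they were, the wide one first and the narrow one on top of it, everything right down and touching what is below. Leave the loose nut and the marker where they lie.

Things in the scene. Friction and masses are not known exactly. Their poses are not given: they have to be found in the camera images.
- arbor: Fixed blue tool block (110 x 110 x 14 mm plate, round tower) with an upright steel arbor; origin at the centre of its underside, z up along the axis. Flange 44 mm diameter up to 58 mm height, neck 34 mm up to a flat shoulder at 72 mm that bears the stack, shaft 20 mm up to 110, cone to 12 mm at 117, thread up to 126. It carries, from below: coarse cutter, wide collar, narrow collar. No nut on it.
- mat: Grey felt mat lying fixed on the bench, 130 mm along its x, 200 mm along its y, 4 mm thick; origin at the centre of its underside. Empty at the start.
- free_peg: The empty one (left or right varies) of two like aluminium pegs 96 mm apart on a fixed wooden board (90 x 205 x 18 mm, long side along the pegs); origin on its axis at the board's top, 18 mm above the bench, z up. Foot 30 mm diameter, 20 mm high, with a flat shoulder that bears a cutter; then a dowel 18 mm diameter up to 40 mm that tapers to 10 mm at 48 mm.
- used_peg: The other peg, of the same shape and size as the free peg; origin likewise on its axis at the board's top. At the start it carries the fine cutter.
- coarse_cutter: Dark steel milling cutter with 12 large saw teeth: disc 60 mm diameter, 12 mm thick, 24 mm bore, 180 g; origin at the centre of its underside, z along its axis. At the start the lowest part on the arbor, underside 72 mm above the bench. Grip across the rim.
- fine_cutter: Dark steel milling cutter with 36 small teeth: disc 50 mm diameter, 8 mm thick, 24 mm bore, 90 g; origin at the centre of its underside, z along its axis. At the start on the used peg, underside 38 mm above the bench. Grip across the rim.
- wide_collar: Plain bright steel spacing collar, 38 mm in diameter, 18 mm high, 24 mm bore; 110 g; origin at the centre of its underside, z along its axis. At the start it lies on the coarse cutter, its underside 84 mm above the bench.
- narrow_collar: Plain bright steel spacing collar, 30 mm in diameter, 16 mm high, 24 mm bore; 60 g; origin at the centre of its underside, z along its axis. At the start it lies on the wide collar, its underside 102 mm above the bench.
- arbor_nut: Bystander: the arbor's loose hexagon nut with a flange, 28 mm in diameter, 13 mm high, lying on the bench behind the work; origin at the centre of its underside.
- marker: Bystander: red and white paint marker, 128 mm long, 16 mm thick, lying along its own y on the bench behind the work; origin at the centre of its underside.
Mind the look-alikes: they are no part of the job. Leave any blue look-alike of the coarse_cutter alone.

How it is judged:
By the outcome, as a careful person would: the job done as asked, in the order asked, and still so for the second after the job is handed in, with the robot touching nothing.
It also fails if it takes over 147 s, if anything falls off the work surface, if the arm or the gripper's body presses on something with over 40 N, if the wrist force passes 120 N, or if a joint passes its speed limit or range.

## Working session

There is one attempt and no reset: what is moved stays moved. The work goes in short steps, Python scripts to look and compute and a tool call to move; the robot and the scene stay as the last step left them, time stands still between calls to the robot, and variables do not carry over. Pictures are saved under pics/ and viewed, at most 17 in all, crops included, and the job is handed in when it is done.

Besides the shell and the picture viewer there is one more tool, called in YAML: its name, and indented under it one key for each argument. step_arm: Moves the arm, as the interface text tells. Its arguments: {"type":"object","properties":{"plan":{"type":"array"}},"required":["plan"]}

```bash
mkdir -p pics
cat > h.py <<'E'
import numpy as np, cv2
from cell import env
def cal(n):
    c=env.get_calibration(n); return np.array(c['K'],float),np.array(c['D'],float),np.array(c['extrinsics'],float)
def ray(n,uv,c=None):
    K,D,E=c or cal(n)
    p=cv2.undistortPoints(np.array([[uv]],float),K,D)[0,0]
    d=E[:3,:3].T@np.array([p[0],-p[1],-1]); o=-E[:3,:3].T@E[:3,3]
    return o,d
def onz(n,uv,z,c=None):
    o,d=ray(n,uv,c); return (o+d*(z-o[2])/d[2])
def proj(n,P,c=None):
    K,D,E=c or cal(n)
    q=(E[:3,:3]@np.atleast_2d(P).T).T+E[:3,3]
    q=q*[1,-1,-1]
    return cv2.projectPoints(q,np.zeros(3),np.zeros(3),K,D)[0][:,0]
E
python3 - <<'E'
from h import *
for n in("side","top","wrist"):
    c=cal(n); im=env.read_camera(n); cv2.imwrite(f'pics/{n}0.png',im); np.save(f'pics/{n}0E.npy',c[2])
    print(n,c[0].round(0).tolist(),(-c[2][:3,:3].T@c[2][:3,3]).round(0))
s=env.state();print(s)
E
```

```text
side [[466.0, 0.0, 281.0], [0.0, 466.0, 209.0], [0.0, 0.0, 1.0]] [ 551. -860.  819.]
top [[428.0, 0.0, 282.0], [0.0, 428.0, 209.0], [0.0, 0.0, 1.0]] [ 447.  -53. 1242.]
wrist [[346.0, 0.0, 281.0], [0.0, 346.0, 213.0], [0.0, 0.0, 1.0]] [ 327. -540.  385.]
{'t': 0.15, 'joints': array([-1.25259487e+00,  4.91399252e-01,  1.55933949e+00, -5.84001614e-06,
        1.09169508e+00, -1.05573415e-01]), 'qvel': array([ 6.16611675e-04, -4.87377224e-04, -1.84322913e-03,  7.08299906e-04,
       -1.04870807e-03,  9.48911069e-05]), 'tau': array([ 1.02917722e-03, -6.12895775e+01, -2.58277684e+01,  6.92337868e-02,
        4.72868420e-02, -5.96109112e-05]), 'eef_pos': array([ 256.97719218, -569.51649598,  214.1992155 ]), 'tcp_rot': array([-3.14075562e+00, -8.34887078e-05,  4.23777531e-01]), 'ft_force': array([ 0.14527696, -0.40125352,  0.72152589]), 'moment': array([ 0.00878695, -0.02157042, -0.08709685]), 'grip_force': 0.0, 'opening': 1.000935937515083}
```

View pics/top0.png

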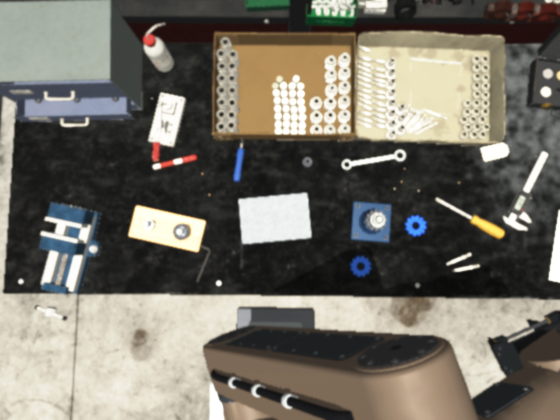

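View pics/side0.png

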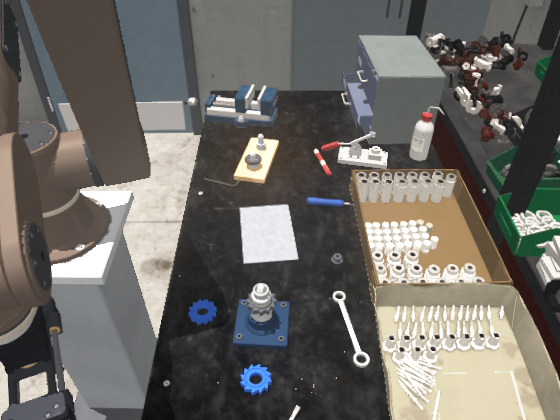

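Top view: the arbor stack is at about (376,220), the mat at (275,218), and the board at (168,228). The free peg is at (150,225) and the dark fine cutter is on the peg at (182,231). Blue look-alike cutters are at (416,225) and (361,266). They are blue and lie on the bench, so they are not the target. The nut is at (307,161).

Run:
```python
from h import *
im=cv2.imread('pics/top0.png'); K,D,E=c=cal('top')
hsv=cv2.cvtColor(im,cv2.COLOR_BGR2HSV)
def rect(mask,box,z,name):
    m=np.zeros_like(mask);x0,y0,x1,y1=box;m[y0:y1,x0:x1]=mask[y0:y1,x0:x1]
    cs,_=cv2.findContours(m,cv2.RETR_EXTERNAL,cv2.CHAIN_APPROX_NONE)
    k=max(cs,key=cv2.contourArea)[:,0]
    P=np.array([onz('top',p,z,c)[:2] for p in k],np.float32)
    print(name,cv2.minAreaRect(P)); return
H,S,V=cv2.split(hsv)
rect(((H>100)&(H<125)&(S>90)).astype(np.uint8)*255,(340,190,400,250),14,'arbor')
rect(((S<40)&(V>140)).astype(np.uint8)*255,(230,185,320,250),4,'mat')
rect(((H>8)&(H<35)&(V>150)).astype(np.uint8)*255,(120,195,215,260),18,'board')
for n,uv,z in(('stacktop',(376,219.5),118),('free',(150,225),66),('used',(182,231),58)):print(n,onz('top',uv,z,c).round(1))
a=cv2.resize(im[190:280,335:435],None,fx=4,fy=4,interpolation=2);b=cv2.resize(im[190:280,115:215],None,fx=4,fy=4,interpolation=2)
cv2.imwrite('pics/crop1.png',np.hstack([b,a]))
```

```text
arbor ((521.8153686523438, -290.66632080078125), (114.3572769165039, 113.24349975585938), 86.70257568359375)
mat ((529.7244873046875, -15.377655029296875), (132.00535583496094, 203.63253784179688), 5.895129680633545)
board ((496.68658447265625, 292.828857421875), (210.63014221191406, 95.7437744140625), 77.8502197265625)
stacktop [ 520.8 -284.7  118. ]
free [502.7 325.1  66. ]
used [487.4 238.5  58. ]
```

View pics/crop1.png

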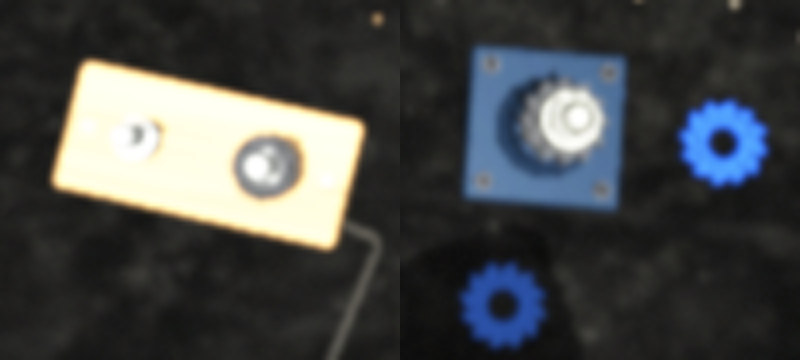

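The dark coarse cutter is under the collars on the arbor. The two blue cutters on the bench stay put. I'm moving the wrist camera over the arbor.

step_arm:
  plan:
    - [[40,-9,0,-7,1],[80,-19,0,-14,1],[120,-28,0,-21,1],[160,-38,0,-28,1],[200,-48,0,-35,1],[240,-57,0,-42,1],[282,-67,0,-49,1],[324,-77,0,-56,1]]

```text
t: 0.82
eef_pos: [519.7, -366.6, 214.5]
tcp_rot: [-3.141, -0.0, 1.407]
ft_force: [0.4, -1.0, 0.1]
opening: 0.998
grip_force: 0.0
```

step_arm:
  plan:
    - [[0,0,0,-7,1],[0,0,0,-9.7,1],[0,0,0,-9.7,1],[0,0,0,-9.7,1],[0,0,0,-9.7,1]]

```text
t: 1.23
eef_pos: [518.0, -368.4, 214.6]
tcp_rot: [-3.141, -0.0, 1.568]
ft_force: [-0.4, -1.1, 0.4]
opening: 0.999
grip_force: 0.0
```

Run:
```python
from h import *
s=env.state();print(s['t'],s['eef_pos'],s['tcp_rot'],s['opening'],s['ft_force'])
c=cal('wrist');im=env.read_camera('wrist');cv2.imwrite('pics/w1.png',im);np.save('pics/w1E.npy',c[2])
print((-c[2][:3,:3].T@c[2][:3,3]).round(1),c[2].round(3).tolist())
for z in(14,72,118,126):print(z,proj('wrist',[[521.8,-290.7,z]],c).round(0))
```

```text
1.2333 [ 518.02155689 -368.4217684   214.56722708] [-3.14147690e+00 -7.12729768e-05  1.56781771e+00] 0.99939707249318 [-0.41517272 -1.05630635  0.36128862]
[ 518.  -293.3  385.4] [[1.0, -0.004, 0.0, -519.134], [0.003, 0.962, -0.272, 385.264], [0.001, 0.272, 0.962, -291.577], [0.0, 0.0, 0.0, 1.0]]
14 [[284. 113.]]
72 [[285. 113.]]
118 [[286. 112.]]
126 [[286. 112.]]
```

View pics/w1.png

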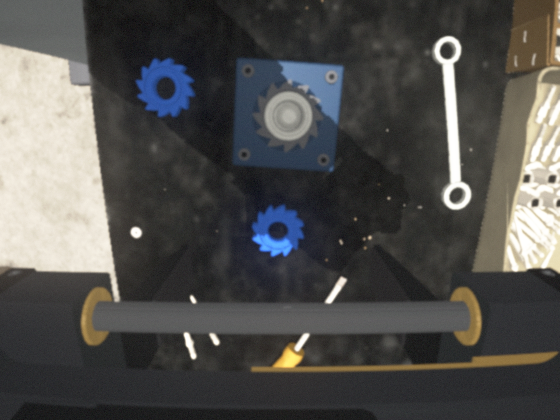

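The stack is at (289,116) on the blue plate, and the blue look-alikes are at (165,87) and (278,231).

Run:
```python
from h import *
im=cv2.imread('pics/w1.png');K,D,_=cal('wrist');c=(K,D,np.load('pics/w1E.npy'))
hsv=cv2.cvtColor(im,cv2.COLOR_BGR2HSV);H,S,V=cv2.split(hsv)
m=((H>95)&(H<125)&(S>90)).astype(np.uint8)*255
n=np.zeros_like(m);n[50:185,222:355]=m[50:185,222:355]
k=max(cv2.findContours(n,0,1)[0],key=cv2.contourArea)[:,0]
print(cv2.minAreaRect(np.array([onz('wrist',p,14,c)[:2] for p in k],np.float32)))
g=cv2.cvtColor(im,cv2.COLOR_BGR2GRAY)
sub=cv2.resize(g[70:165,240:340],None,fx=4,fy=4,interpolation=2)
for r0,r1,z in((70,84,118),(88,104,102)):
  h=cv2.HoughCircles(cv2.GaussianBlur(sub,(5,5),1),cv2.HOUGH_GRADIENT,1,200,param1=80,param2=12,minRadius=r0,maxRadius=r1)
  if h is not None:
    for u,v,r in h[0]:print(u/4+240,v/4+70,r/4,onz('wrist',(u/4+240,v/4+70),z,c).round(1))
for R,z in((6,126),(15,118),(19,102),(30,84)):
  P=proj('wrist',[[522-R,-291,z],[522+R,-291,z]],c);print(R,(P[1]-P[0])[0]/2)
cv2.imwrite('pics/w1c.png',cv2.resize(sub,None,fx=1.3,fy=1.3))
```

```text
((523.841064453125, -292.96826171875), (110.26131439208984, 109.72647857666016), 86.3740463256836)
291.625 114.875 20.575 [ 526.2 -292.5  118. ]
287.875 116.125 24.325 [ 523.7 -293.4  102. ]
6 8.274456308206254
15 20.061374331022364
19 23.971035418398884
30 35.56745643084204
```

View pics/w1c.png

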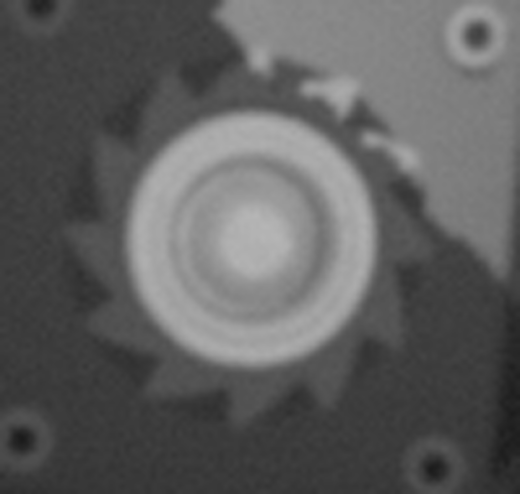

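step_arm:
  plan:
    - [[38,3,0,0,1],[76,5.5,0,0,1],[76,5.5,35,0,1],[76,5.5,70,0,1],[76,5.5,100,0,1],[76,5.5,110,0,1],[76,5.5,110,0,1],[76,5.5,110,0,1]]

```text
t: 1.95
eef_pos: [524.0, -292.8, 105.4]
tcp_rot: [3.141, 0.0, 1.569]
ft_force: [0.1, -0.0, 0.2]
opening: 1.001
grip_force: 0.0
```

step_arm:
  plan:
    - [[0,0,0,0,-0.8],[0,0,0,0,-0.8],[0,0,0,0,-0.8],[0,0,0,0,-0.8],[0,0,0,0,-0.8],[0,0,0,0,-0.8],[0,0,0,0,-0.8],[0,0,0,0,-0.8]]

```text
t: 2.62
eef_pos: [523.8, -292.2, 104.7]
tcp_rot: [3.142, 0.0, 1.57]
ft_force: [-0.9, 0.4, 0.5]
opening: 0.498
grip_force: 0.0
```

step_arm:
  plan:
    - [[0,0,0,0,-0.8],[0,0,0,0,-0.8],[0,0,0,0,-0.8],[0,0,0,0,-0.8],[0,0,0,0,-0.8],[0,0,0,0,-0.8]]

```text
t: 3.12
eef_pos: [523.8, -292.1, 104.6]
tcp_rot: [-3.142, 0.0, 1.57]
ft_force: [-1.4, -0.3, 0.1]
opening: 0.305
grip_force: 30.0
```

step_arm:
  plan:
    - [[0,0,-10,0,-0.8],[0,0,-25,0,-0.8],[0,0,-45,0,-0.8],[0,0,-45,0,-0.8]]

```text
t: 3.45
eef_pos: [525.0, -292.9, 153.5]
tcp_rot: [3.137, 0.003, 1.571]
ft_force: [0.1, 0.0, 0.3]
opening: 0.307
grip_force: 30.0
```

Run:
```python
from h import *
s=env.state();print(s['t'],s['eef_pos'],s['tcp_rot'],s['opening'],s['grip_force'],s['ft_force'])
c=cal('wrist');im=env.read_camera('wrist');cv2.imwrite('pics/w2.png',im);np.save('pics/w2E.npy',c[2])
```

```text
3.45 [ 525.02979146 -292.93172461  153.50592899] [3.13743788e+00 3.04232287e-03 1.57055202e+00] 0.3065647868801328 29.99989831354469 [0.09081016 0.01628043 0.28333502]
```

View pics/w2.png

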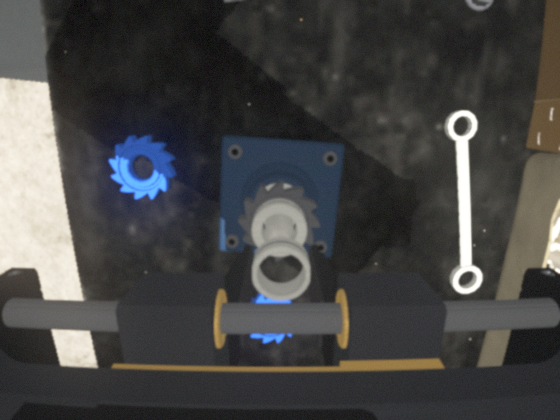

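The narrow collar is gripped, with its ring at (281,268). The wide collar is still on the arbor at (278,220). Next the narrow collar goes to the mat.

step_arm:
  plan:
    - [[40,1,0,0,-0.8],[80,2,0,0,-0.8],[120,3,0,0,-0.8],[160,4,0,0,-0.8],[200,5,0,0,-0.8],[240,6,0,0,-0.8],[281,6,0,0,-0.8],[322,6,0,0,-0.8]]

```text
t: 4.17
eef_pos: [529.3, 31.7, 149.2]
tcp_rot: [-3.141, 0.0, 1.57]
ft_force: [0.3, 0.5, -1.1]
opening: 0.307
grip_force: 30.0
```

step_arm:
  plan:
    - [[0,0,40,0,-0.8],[0,0,80,0,-0.8],[0,0,115,0,-0.8],[0,0,130,0,-0.8],[0,0,138,0,-0.8],[0,0,141,0,-0.8],[0,0,142.5,0,-0.8],[0,0,142.5,0,-0.8]]

```text
t: 4.83
eef_pos: [530.4, 29.7, 7.8]
tcp_rot: [3.14, 0.0, 1.57]
ft_force: [-0.6, -0.5, -0.1]
opening: 0.304
grip_force: 30.0
```

step_arm:
  plan:
    - [[0,0,0.5,0,-0.8],[0,0,1,0,-0.8],[0,0,1,0,-0.8]]

```text
t: 5.08
eef_pos: [530.3, 29.8, 6.8]
tcp_rot: [3.14, 0.0, 1.57]
ft_force: [0.5, -0.7, -0.2]
opening: 0.306
grip_force: 30.0
```

step_arm:
  plan:
    - [[0,0,0,0,0.2],[0,0,0,0,0.2],[0,0,0,0,0.2],[0,0,0,0,0.2],[0,0,0,0,0.2]]

```text
t: 5.5
eef_pos: [530.0, 29.9, 6.2]
tcp_rot: [3.142, 0.0, 1.571]
ft_force: [-0.7, 0.8, -0.7]
opening: 0.581
grip_force: 0.0
```

step_arm:
  plan:
    - [[0,0,-20,0,0.2],[0,0,-60,0,0.2],[0,0,-100,0,0.2],[0,0,-140,0,0.2]]

```text
t: 5.83
eef_pos: [529.4, 29.9, 147.6]
tcp_rot: [-3.14, 0.0, 1.57]
ft_force: [1.3, 0.6, -0.6]
opening: 0.603
grip_force: 0.0
```

Run:
```python
from h import *
s=env.state();print(s['t'],s['eef_pos'],s['tcp_rot'],s['opening'],s['grip_force'],s['ft_force'])
c=cal('wrist');im=env.read_camera('wrist');cv2.imwrite('pics/w3.png',im);np.save('pics/w3E.npy',c[2])
c=cal('wrist');
K,D,_=c;c0=(K,D,np.load('pics/w2E.npy'))
print(proj('wrist',[[530,30,20]],c), (-c0[2][:3,:3].T@c0[2][:3,3]))
im=cv2.cvtColor(cv2.imread('pics/w2.png'),6)
for b,r0,r1 in(((225,250,230,310),25,32),((195,245,245,315),24,32)):
  y0,y1,x0,x1=(240,303,240,325) if b[0]==225 else (190,250,235,320)
  sub=cv2.GaussianBlur(cv2.resize(im[y0:y1,x0:x1],None,fx=4,fy=4,interpolation=2),(5,5),1)
  h=cv2.HoughCircles(sub,3,1,400,param1=60,param2=12,minRadius=r0*4,maxRadius=r1*4)
  if h is not None:
    u,v,r=h[0,0]/4; print(u+x0,v+y0,r,[onz('wrist',(u+x0,v+y0),z,c0).round(1).tolist() for z in(167,102)])
```

```text
5.8333 [529.44020072  29.89139052 147.56615612] [-3.14041392e+00  2.52728071e-06  1.57049377e+00] 0.6032418939397258 0.0 [ 1.33063258  0.59130521 -0.62597799]
[[277.09925059 200.97988527]] [ 524.09766145 -217.31036265  324.13132699]
280.875 272.875 29.575 [[524.8, -293.2, 167.0], [525.1, -324.5, 102.0]]
279.125 230.375 28.0 [[524.0, -270.8, 167.0], [523.9, -292.9, 102.0]]
```

step_arm:
  plan:
    - [[-40,-1,0,0,0.2],[-80,-2,0,0,0.2],[-120,-3,0,0,0.2],[-160,-4,0,0,0.2],[-200,-5,0,0,0.2],[-240,-6,0,0,0.2],[-281,-6,0,0,0.2],[-322.5,-6,0,0,0.2]]

```text
t: 6.55
eef_pos: [523.3, -294.6, 146.1]
tcp_rot: [-3.142, -0.0, 1.57]
ft_force: [0.9, -0.1, -0.3]
opening: 0.601
grip_force: 0.0
```

step_arm:
  plan:
    - [[0,0,0,0,0.2],[0,0,30,0,0.2],[0,0,50,0,0.2],[0,0,59.5,0,0.2],[0,0,59.5,0,0.2]]

```text
t: 6.97
eef_pos: [523.3, -292.2, 84.9]
tcp_rot: [-3.139, -0.002, 1.57]
ft_force: [-1.8, 0.1, -0.7]
opening: 0.602
grip_force: 0.6
```

step_arm:
  plan:
    - [[0,0,0,0,-0.8],[0,0,0,0,-0.8],[0,0,0,0,-0.8],[0,0,0,0,-0.8],[0,0,0,0,-0.8],[0,0,0,0,-0.8],[0,0,0,0,-0.8]]

```text
t: 7.55
eef_pos: [524.5, -292.8, 87.8]
tcp_rot: [3.14, 0.001, 1.571]
ft_force: [-0.4, 1.7, 6.4]
opening: 0.389
grip_force: 30.0
```

step_arm:
  plan:
    - [[0,0,-10,0,-0.8],[0,0,-30,0,-0.8],[0,0,-60,0,-0.8],[0,0,-62,0,-0.8]]

```text
t: 7.88
eef_pos: [525.5, -293.6, 153.8]
tcp_rot: [3.136, 0.004, 1.571]
ft_force: [1.0, -0.1, -1.4]
opening: 0.391
grip_force: 30.0
```

step_arm:
  plan:
    - [[40,1,0,0,-0.8],[80,2,0,0,-0.8],[120,3,0,0,-0.8],[160,4,0,0,-0.8],[200,6,0,0,-0.8],[232.5,6,0,0,-0.8],[232.5,6,0,0,-0.8]]

```text
t: 8.47
eef_pos: [529.5, -55.3, 149.1]
tcp_rot: [-3.142, -0.001, 1.574]
ft_force: [0.4, 0.7, -0.5]
opening: 0.39
grip_force: 30.0
```

step_arm:
  plan:
    - [[0,0,40,0,-0.8],[0,0,80,0,-0.8],[0,0,115,0,-0.8],[0,0,130,0,-0.8],[0,0,137,0,-0.8],[0,0,140,0,-0.8],[0,0,140,0,-0.8],[0,0,140,0,-0.8]]

```text
t: 9.13
eef_pos: [530.6, -60.4, 9.8]
tcp_rot: [3.14, 0.001, 1.57]
ft_force: [-0.2, -0.4, -1.5]
opening: 0.39
grip_force: 30.0
```

step_arm:
  plan:
    - [[0,0,1,0,-0.8],[0,0,1.8,0,-0.8],[0,0,1.8,0,-0.8],[0,0,1.8,0,-0.8]]

```text
t: 9.47
eef_pos: [530.5, -60.3, 7.8]
tcp_rot: [3.14, 0.001, 1.571]
ft_force: [-1.4, -0.5, 6.7]
opening: 0.387
grip_force: 30.0
```

step_arm:
  plan:
    - [[0,0,0,0,0.2],[0,0,0,0,0.2],[0,0,0,0,0.2],[0,0,0,0,0.2],[0,0,0,0,0.2]]

```text
t: 9.88
eef_pos: [529.9, -60.1, 6.8]
tcp_rot: [-3.142, 0.0, 1.571]
ft_force: [0.0, -0.4, -0.2]
opening: 0.593
grip_force: 0.0
```

step_arm:
  plan:
    - [[0,0,-20,0,0.2],[0,0,-60,0,0.2],[0,0,-100,0,0.2],[0,0,-140,0,0.5],[0,0,-140,0,0.5]]

```text
t: 10.3
eef_pos: [532.4, -60.6, 153.5]
tcp_rot: [3.132, 0.002, 1.571]
ft_force: [0.1, 0.1, 0.9]
opening: 0.689
grip_force: 0.0
```

Run:
```python
from h import *
s=env.state();print(s['t'],s['eef_pos'],s['tcp_rot'],s['opening'],s['grip_force'],s['ft_force'])
c=cal('wrist');im=env.read_camera('wrist');cv2.imwrite('pics/w4.png',im);np.save('pics/w4E.npy',c[2])
t=env.read_camera('top');cv2.imwrite('pics/t4.png',t)
```

```text
10.3 [532.41198223 -60.6120036  153.48215023] [3.13200530e+00 2.36917725e-03 1.57069532e+00] 0.6885588789792019 0.0 [0.14009909 0.07878251 0.9255026 ]
```

View pics/w4.png

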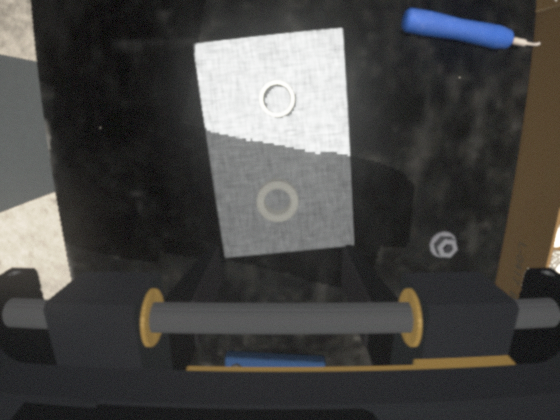

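Both collars lie flat on the mat, at (277,99) and (277,201). Next I'm looking at the board.

step_arm:
  plan:
    - [[40,-5,-5,0,0.5],[80,-10,-10,0,0.5],[120,-15,-20,0,0.5],[160,-20,-30,0,0.5],[200,-25,-40,0,0.5],[235,-33,-40,0,0.5],[260,-33,-40,0,0.5],[260,-33,-40,0,0.5]]

```text
t: 11.07
eef_pos: [495.9, 203.5, 185.4]
tcp_rot: [-3.14, 0.0, 1.574]
ft_force: [0.0, -0.3, -0.4]
opening: 0.747
grip_force: 0.0
```

step_arm:
  plan:
    - [[0,0,0,0,0.5],[0,0,0,0,0.5]]

```text
t: 11.23
eef_pos: [496.6, 199.4, 185.6]
tcp_rot: [-3.139, 0.001, 1.571]
ft_force: [-0.1, -0.7, 0.5]
opening: 0.751
grip_force: 0.0
```

Run:
```python
from h import *
s=env.state();print(s['t'],s['eef_pos'],s['tcp_rot'],s['opening'])
c=cal('wrist');im=env.read_camera('wrist');cv2.imwrite('pics/w5.png',im);np.save('pics/w5E.npy',c[2])
```

```text
11.2333 [496.57037503 199.40100631 185.58060791] [-3.13940287e+00  8.44847065e-04  1.57082265e+00] 0.7513716456151727
```

View pics/w5.png

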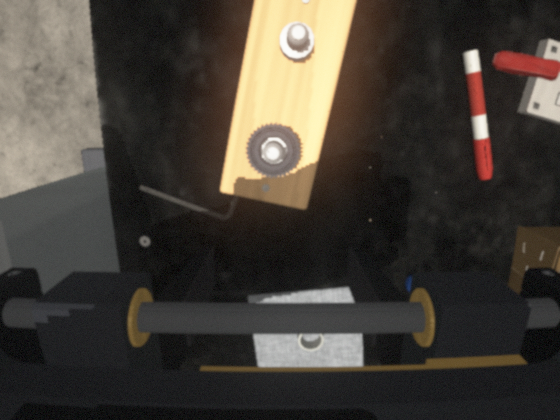

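The free peg is at about (297,41). The fine-toothed dark cutter is on the used peg at about (274,150).

Run:
```python
from h import *
K,D,_=cal('wrist');c=(K,D,np.load('pics/w5E.npy'))
im=cv2.imread('pics/w5.png');g=cv2.cvtColor(im,6)
S=cv2.cvtColor(im,40)[...,1]
cv2.imwrite('pics/w5c.png',np.hstack([cv2.resize(im[10:80,255:345],(450,350)),cv2.resize(im[110:190,230:320],(350,350))]))
for b,r0,r1,z in(((110,195,225,325),23,32,46),((10,80,255,340),14,23,38)):
  y0,y1,x0,x1=b
  for src in(g,S):
    sub=cv2.GaussianBlur(cv2.resize(src[y0:y1,x0:x1],None,fx=4,fy=4,interpolation=2),(9,9),2)
    h=cv2.HoughCircles(sub,3,1,400,param1=60,param2=12,minRadius=r0*4,maxRadius=r1*4)
    if h is not None:
      u,v,r=h[0,0]/4; print(u+x0,v+y0,r,onz('wrist',(u+x0,v+y0),z,c).round(1))
P=[[490,245,46],[515,245,46],[500,338,38],[515,338,38]];p=proj('wrist',P,c);print(p.round(1).tolist())
```

```text
272.125 149.125 25.25 [488.5 245.8  46. ]
271.125 155.625 31.575 [487.5 240.1  46. ]
296.625 41.375 16.925 [509.7 337.   38. ]
296.625 38.625 17.275 [509.7 339.2  38. ]
[[273.9, 150.0], [302.0, 150.0], [285.2, 40.1], [302.8, 40.2]]
```

View pics/w5c.png

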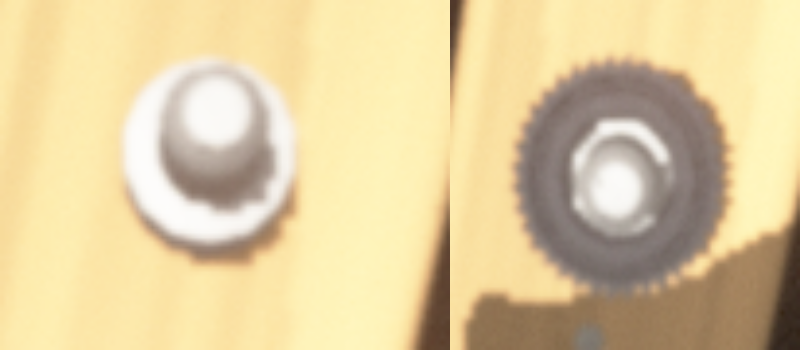

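step_arm:
  plan:
    - [[-41,3,0,0,0.6],[-82,6,0,0,0.6],[-123,10,0,0,0.6],[-164,14,0,0,0.6],[-205,18,0,0,0.6],[-246,21,0,0,0.6],[-287,24,0,0,0.6],[-328,27,0,0,0.6]]

```text
t: 11.95
eef_pos: [523.0, -131.5, 186.6]
tcp_rot: [-3.141, -0.0, 1.568]
ft_force: [1.3, -0.5, -0.0]
opening: 0.802
grip_force: 0.0
```

step_arm:
  plan:
    - [[-41,0,0,0,0.6],[-82,0,0,0,0.6],[-123,0,0,0,0.6],[-164.8,0,0,0,0.6],[-164.8,0,20,0,0.6],[-164.8,0,50,0,0.6],[-164.8,0,50,0,0.6],[-164.8,0,50,0,0.6]]

```text
t: 12.62
eef_pos: [522.6, -293.5, 135.9]
tcp_rot: [-3.139, -0.002, 1.569]
ft_force: [-0.0, 0.8, 0.5]
opening: 0.798
grip_force: 0.0
```

step_arm:
  plan:
    - [[0,0,25,0,0.6],[0,0,50,0,0.6],[0,0,70,0,0.6],[0,0,76,0,0.6],[0,0,76,0,0.6],[0,0,76,0,0.6]]

```text
t: 13.12
eef_pos: [524.4, -293.3, 62.3]
tcp_rot: [3.14, 0.001, 1.571]
ft_force: [0.3, 0.1, 0.0]
opening: 0.8
grip_force: 0.0
```

step_arm:
  plan:
    - [[0,0,2,0,0.6],[0,0,2,0,-0.8],[0,0,2,0,-0.8],[0,0,2,0,-0.8],[0,0,2,0,-0.8],[0,0,2,0,-0.8],[0,0,2,0,-0.8],[0,0,2,0,-0.8]]

```text
t: 13.78
eef_pos: [524.2, -293.1, 59.5]
tcp_rot: [3.141, 0.001, 1.57]
ft_force: [-0.7, 0.1, 6.8]
opening: 0.622
grip_force: 30.0
```

step_arm:
  plan:
    - [[0,0,-5,0,-0.8],[0,0,-20,0,-0.8],[0,0,-50,0,-0.8],[0,0,-80,0,-0.8],[0,0,-80,0,-0.8]]

```text
t: 14.2
eef_pos: [525.4, -294.0, 144.0]
tcp_rot: [3.136, 0.004, 1.571]
ft_force: [0.8, -0.1, -1.0]
opening: 0.618
grip_force: 30.0
```

Run:
```python
from h import *
s=env.state();print(s['t'],s['eef_pos'],s['tcp_rot'],s['opening'],s['grip_force'],s['ft_force'])
c=cal('wrist');im=env.read_camera('wrist');cv2.imwrite('pics/w6.png',im);np.save('pics/w6E.npy',c[2])
```

```text
14.2 [ 525.39866662 -294.00384011  143.99758309] [3.13602815 0.00409783 1.57060115] 0.6178879344363029 29.999601538293064 [ 0.82707133 -0.14075828 -0.98516466]
```

View pics/w6.png

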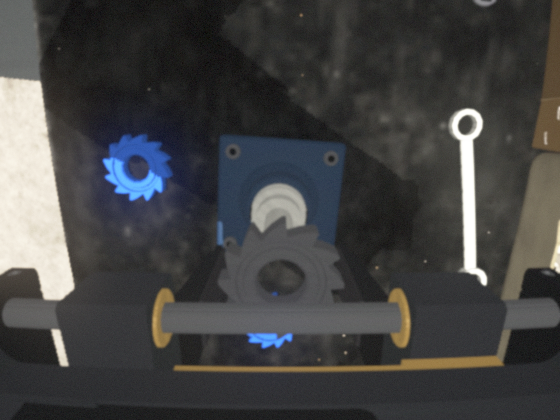

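The coarse cutter is held level at (280,275) and the arbor is bare. Moving to above the free peg.

step_arm:
  plan:
    - [[40,0,0,0,-0.8],[80,-1,0,0,-0.8],[120,-2,0,0,-0.8],[160,-3,0,0,-0.8],[200,-4,0,0,-0.8],[240,-5,0,0,-0.8],[280,-6,0,0,-0.8],[320,-7,0,0,-0.8]]

```text
t: 14.92
eef_pos: [515.9, 28.9, 137.8]
tcp_rot: [-3.14, -0.0, 1.57]
ft_force: [1.6, 0.3, -2.3]
opening: 0.62
grip_force: 30.0
```

step_arm:
  plan:
    - [[40,0,0,0,-0.8],[80,-1,0,0,-0.8],[120,-2,0,0,-0.8],[160,-3,0,0,-0.8],[200,-4,0,0,-0.8],[240,-5,0,0,-0.8],[280,-7,0,0,-0.8],[312,-7,0,0,-0.8]]

```text
t: 15.58
eef_pos: [508.7, 341.5, 137.4]
tcp_rot: [-3.14, 0.001, 1.571]
ft_force: [0.4, -0.1, -1.8]
opening: 0.618
grip_force: 30.0
```

step_arm:
  plan:
    - [[0,0,25,0,-0.8],[0,0,50,0,-0.8],[0,0,60,0,-0.8],[0,0,60,0,-0.8],[0,0,60,0,-0.8]]

```text
t: 16.0
eef_pos: [510.0, 338.6, 78.4]
tcp_rot: [-3.14, 0.001, 1.57]
ft_force: [-0.9, -0.3, -1.5]
opening: 0.617
grip_force: 30.0
```

Run:
```python
from h import *
s=env.state();print(s['t'],s['eef_pos'],s['tcp_rot'],s['opening'],s['grip_force'],s['ft_force'])
c=cal('wrist');im=env.read_camera('wrist');cv2.imwrite('pics/w7.png',im);np.save('pics/w7E.npy',c[2])
K,D,_=c;c0=(K,D,np.load('pics/w6E.npy'))
print(onz('wrist',(277,284),168.5,c0),onz('wrist',(279,206),72,c0))
```

```text
16.0 [509.96815886 338.62602041  78.38776944] [-3.14015964e+00  8.74581484e-04  1.56999239e+00] 0.6169413272315952 29.99975605867803 [-0.91527781 -0.26868306 -1.52470535]
[ 523.26015886 -294.62925257  168.5       ] [ 524.31748683 -282.40098458   72.        ]
```

View pics/w7.png

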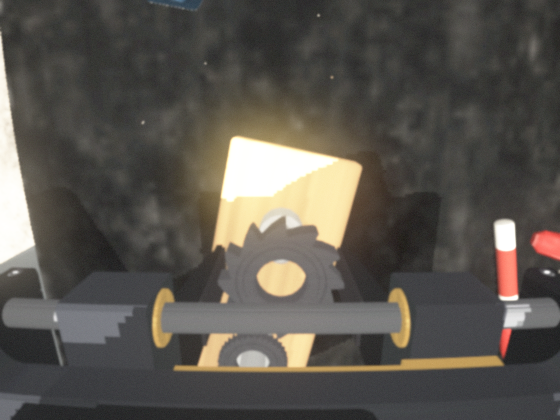

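The cutter is held at (280,268), directly in front of the free peg's foot at (280,218). Lowering gently.

step_arm:
  plan:
    - [[0,0,10,0,-0.8],[0,0,20,0,-0.8],[0,0,26,0,-0.8],[0,0,31,0,-0.8],[0,0,36,0,-0.8],[0,0,36,0,-0.8]]

```text
t: 16.55
eef_pos: [509.7, 338.8, 41.7]
tcp_rot: [-3.14, 0.001, 1.57]
ft_force: [0.3, 1.0, -1.5]
opening: 0.621
grip_force: 30.0
```

step_arm:
  plan:
    - [[0,0,5,0,-0.8],[0,0,10,0,-0.8],[0,0,13,0,-0.8],[0,0,15,0,-0.8],[0,0,15,0,-0.8]]

```text
t: 16.97
eef_pos: [509.9, 339.0, 27.3]
tcp_rot: [-3.141, 0.0, 1.57]
ft_force: [-0.6, 0.8, -1.4]
opening: 0.623
grip_force: 30.0
```

step_arm:
  plan:
    - [[0,0,1,0,-0.8],[0,0,1.5,0,-0.8],[0,0,1.5,0,-0.8],[0,0,1.5,0,-0.8]]

```text
t: 17.3
eef_pos: [510.1, 339.1, 26.4]
tcp_rot: [3.141, 0.0, 1.57]
ft_force: [0.5, -0.6, -1.9]
opening: 0.621
grip_force: 30.0
```

step_arm:
  plan:
    - [[0,0,0,0,0.6],[0,0,0,0,0.6],[0,0,0,0,0.6],[0,0,0,0,0.6]]

```text
t: 17.63
eef_pos: [510.2, 339.1, 26.5]
tcp_rot: [3.141, -0.0, 1.57]
ft_force: [0.5, 0.5, 0.1]
opening: 0.788
grip_force: 0.0
```

step_arm:
  plan:
    - [[-10,-2,-30,0,0.5],[-10,-2,-65,0,0.5],[-50,-10,-80,0,0.5],[-94,-19,-80,0,0.5],[-94,-19,-80,0,0.5],[-94,-19,-80,0,0.5]]

```text
t: 18.13
eef_pos: [490.9, 243.4, 107.0]
tcp_rot: [3.141, -0.0, 1.568]
ft_force: [1.1, 0.1, -1.0]
opening: 0.75
grip_force: 0.0
```

Run:
```python
from h import *
s=env.state();print(s['t'],s['eef_pos'],s['tcp_rot'],s['opening'],s['grip_force'],s['ft_force'])
c=cal('wrist');im=env.read_camera('wrist');cv2.imwrite('pics/w8.png',im);np.save('pics/w8E.npy',c[2])
print(proj('wrist',[[509.8,339.2,38],[509.8,339.2,50],[491,245,46]],c))
```

```text
18.1333 [490.91664006 243.40849133 107.01676387] [ 3.14108949e+00 -6.39770878e-05  1.56796880e+00] 0.7497983137501565 0.0 [ 1.05747528  0.05403778 -1.00367053]
[[309.17116248  83.90509087]
 [310.70990702  82.18691518]
 [281.12833028 224.08800278]]
```

View pics/w8.png

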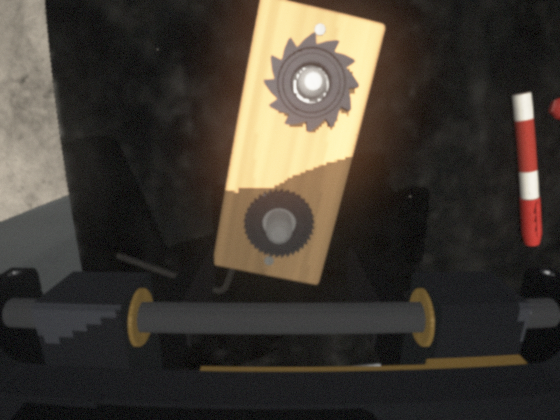

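The coarse cutter is seated on the former free peg at (311,82). The fine cutter at (279,225) is next.

step_arm:
  plan:
    - [[0,0,30,0,0.5],[0,0,55,0,0.5],[0,0,72,0,0.5],[0,0,80,0,0.5],[0,0,82,0,0.5],[0,0,82,0,0.5],[0,0,82,0,0.5]]

```text
t: 18.77
eef_pos: [491.5, 245.6, 24.9]
tcp_rot: [3.141, -0.0, 1.571]
ft_force: [-0.2, -0.7, 1.4]
opening: 0.749
grip_force: 0.0
```

step_arm:
  plan:
    - [[0,0,0,0,-0.8],[0,0,0,0,-0.8],[0,0,0,0,-0.8],[0,0,0,0,-0.8],[0,0,0,0,-0.8],[0,0,0,0,-0.8],[0,0,0,0,-0.8],[0,0,0,0,-0.8]]

```text
t: 19.43
eef_pos: [491.1, 245.1, 24.8]
tcp_rot: [3.141, -0.0, 1.57]
ft_force: [-0.9, -0.5, 6.1]
opening: 0.512
grip_force: 30.0
```

step_arm:
  plan:
    - [[0,0,-10,0,-0.8],[0,0,-40,0,-0.8],[0,0,-80,0,-0.8],[0,0,-116,0,-0.8],[0,0,-116,0,-0.8],[0,0,-116,0,-0.8],[0,0,-116,0,-0.8]]

```text
t: 20.02
eef_pos: [490.6, 244.9, 140.1]
tcp_rot: [-3.141, 0.0, 1.57]
ft_force: [0.2, -0.0, -1.2]
opening: 0.516
grip_force: 30.0
```

Run:
```python
from h import *
s=env.state();print(s['t'],s['eef_pos'],s['tcp_rot'],s['opening'],s['grip_force'],s['ft_force'])
c=cal('wrist');im=env.read_camera('wrist');cv2.imwrite('pics/w9.png',im);np.save('pics/w9E.npy',c[2])
```

```text
20.0167 [490.61566258 244.90218667 140.10556879] [-3.14130138e+00  2.16134859e-04  1.57044510e+00] 0.5157729694257096 29.999880976974964 [ 0.22357929 -0.03234118 -1.18904701]
```

View pics/w9.png

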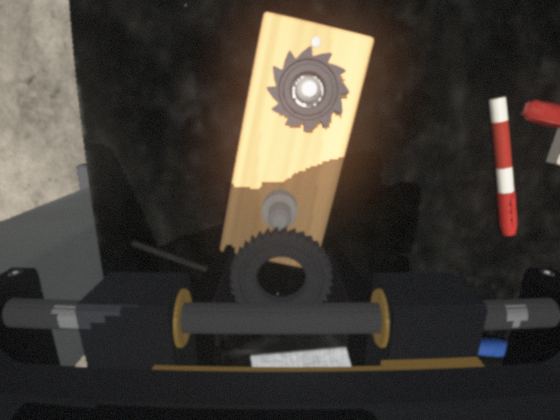

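The fine cutter is held at (281,280). I'll measure its offset in the grip.

Run:
```python
from h import *
K,D,_=cal('wrist')
for n,tcp,h,R in(('w9',[490.6,244.9,140.1],21.2,25),('w6',[525.4,-294.0,144.0],24.3,30)):
  c=(K,D,np.load(f'pics/{n}E.npy'));g=cv2.cvtColor(cv2.imread(f'pics/{n}.png'),6)
  a=np.linspace(0,2*np.pi,60)
  P=np.array(tcp)+np.c_[12*np.cos(a),12*np.sin(a),h+0*a]
  p=proj('wrist',P,c);print(n,proj('wrist',[np.array(tcp)+[0,0,h]],c).round(1),p.min(0).round(1),p.max(0).round(1))
  # outer far edge of rim along the column
  P=np.array(tcp)+[[0,R,h],[0,12,h],[0,-12,h]];print(proj('wrist',P,c).round(1))
  for u in(275,280,285):print(u,[int(x) for x in g[222:312,u]])
```

```text
w9 [[281.2 279.3]] [256.  256.1] [306.3 301.6]
[[281.2 229.6]
 [281.2 256.1]
 [281.2 301.6]]
275 [130, 129, 129, 126, 112, 94, 73, 66, 57, 55, 59, 61, 61, 63, 65, 62, 62, 61, 61, 59, 58, 61, 60, 54, 60, 60, 57, 60, 64, 64, 59, 57, 60, 60, 69, 90, 116, 123, 117, 106, 79, 42, 27, 32, 20, 23, 25, 23, 31, 28, 28, 28, 21, 24, 27, 18, 21, 27, 25, 24, 27, 26, 28, 21, 23, 21, 25, 25, 26, 21, 25, 29, 33, 35, 43, 47, 49, 46, 48, 51, 51, 53, 54, 58, 58, 59, 62, 64, 64, 60]
280 [127, 131, 127, 127, 126, 123, 113, 97, 83, 69, 54, 55, 57, 58, 59, 61, 64, 61, 63, 61, 60, 57, 58, 58, 56, 59, 58, 58, 58, 60, 61, 60, 60, 63, 80, 103, 115, 125, 123, 120, 104, 81, 48, 29, 25, 31, 25, 27, 26, 21, 21, 26, 28, 17, 27, 25, 25, 19, 22, 18, 20, 25, 25, 22, 24, 24, 24, 22, 25, 24, 25, 29, 22, 23, 38, 43, 46, 47, 48, 47, 54, 57, 53, 55, 60, 60, 61, 60, 62, 62]
285 [126, 127, 120, 114, 101, 84, 70, 63, 64, 60, 62, 61, 61, 63, 61, 62, 63, 60, 62, 59, 58, 61, 58, 55, 58, 55, 53, 60, 57, 57, 61, 58, 54, 65, 73, 100, 119, 123, 126, 126, 123, 108, 85, 52, 29, 34, 27, 29, 30, 29, 26, 25, 22, 24, 27, 30, 19, 26, 27, 24
[... 609 characters left out ...]
, 88, 84, 85, 87, 88, 86, 89, 84, 87, 83, 85, 85, 84, 83, 85, 88, 85, 84, 82, 83, 84, 85, 89, 87, 89, 85, 84, 86, 85, 78, 69, 58, 53, 55, 57, 58, 61, 60, 61, 59, 59, 59, 61, 60, 58, 58, 60, 59, 63, 65, 61, 62, 64, 61, 62, 61, 56, 52, 52, 53, 52, 50, 53, 59, 54, 58, 65, 69, 74, 77, 72, 74, 73, 76, 82, 85, 83, 89, 88, 92, 96, 95, 91]
285 [97, 100, 98, 103, 98, 96, 95, 90, 90, 85, 86, 86, 88, 87, 87, 87, 87, 84, 86, 86, 83, 84, 86, 84, 85, 84, 80, 83, 87, 86, 85, 86, 86, 84, 84, 85, 81, 75, 62, 51, 45, 37, 45, 47, 54, 62, 65, 68, 71, 72, 71, 71, 72, 74, 69, 68, 69, 71, 74, 74, 74, 77, 69, 65, 57, 62, 55, 57, 52, 54, 51, 52, 60, 62, 71, 72, 76, 76, 76, 78, 81, 79, 84, 87, 88, 90, 92, 93, 96, 93]
```

step_arm:
  plan:
    - [[-41,3,0,0,-0.8],[-82,6,0,0,-0.8],[-123,9,0,0,-0.8],[-164,12,0,0,-0.8],[-205,15,0,0,-0.8],[-246,18,0,0,-0.8],[-287,21,0,0,-0.8],[-328,24,0,0,-0.8]]

```text
t: 20.73
eef_pos: [514.1, -84.8, 138.9]
tcp_rot: [-3.139, -0.001, 1.57]
ft_force: [1.0, -0.2, -0.3]
opening: 0.512
grip_force: 30.0
```

step_arm:
  plan:
    - [[-41,3,0,0,-0.8],[-82,6,0,0,-0.8],[-123,9,0,0,-0.8],[-164,9,0,0,-0.8],[-195,9,0,0,-0.8],[-210,9,0,0,-0.8],[-210,9,0,0,-0.8],[-210,9,0,0,-0.8]]

```text
t: 21.4
eef_pos: [523.2, -292.7, 138.9]
tcp_rot: [-3.14, -0.002, 1.569]
ft_force: [-0.1, 0.1, -1.4]
opening: 0.512
grip_force: 30.0
```

step_arm:
  plan:
    - [[0,0,10,0,-0.8],[0,0,16,0,-0.8],[0,0,16,0,-0.8],[0,0,16,0,-0.8]]

```text
t: 21.73
eef_pos: [523.8, -291.8, 123.7]
tcp_rot: [-3.14, -0.001, 1.572]
ft_force: [0.6, -0.4, -0.9]
opening: 0.514
grip_force: 30.0
```

step_arm:
  plan:
    - [[-0.3,0,10,0,-0.8],[-0.3,0,18,0,-0.8],[-0.3,0,25,0,-0.8],[-0.3,0,31,0,-0.8],[-0.3,0,36,0,-0.8],[-0.3,0,36,0,-0.8]]

```text
t: 22.23
eef_pos: [523.5, -293.0, 87.1]
tcp_rot: [-3.14, -0.001, 1.57]
ft_force: [-0.9, 0.3, -0.4]
opening: 0.517
grip_force: 30.0
```

step_arm:
  plan:
    - [[0,0,8,0,-0.8],[0,0,16,0,-0.8],[0,0,22,0,-0.8],[0,0,26,0,-0.8],[0,0,27,0,-0.8],[0,0,27,0,-0.8]]

```text
t: 22.73
eef_pos: [523.8, -293.2, 60.9]
tcp_rot: [-3.141, -0.0, 1.57]
ft_force: [0.0, 0.3, -0.1]
opening: 0.519
grip_force: 30.0
```

step_arm:
  plan:
    - [[0,0,1,0,-0.8],[0,0,1.8,0,-0.8],[0,0,1.8,0,-0.8],[0,0,1.8,0,-0.8]]

```text
t: 23.07
eef_pos: [523.9, -293.3, 59.7]
tcp_rot: [3.141, 0.0, 1.57]
ft_force: [-0.7, -0.7, -0.6]
opening: 0.519
grip_force: 30.0
```

step_arm:
  plan:
    - [[0,0,0,0,0.4],[0,0,0,0,0.4],[0,0,0,0,0.4],[0,0,0,0,0.4]]

```text
t: 23.4
eef_pos: [523.9, -293.3, 59.7]
tcp_rot: [3.141, 0.0, 1.57]
ft_force: [-0.2, -0.6, -0.2]
opening: 0.691
grip_force: 0.0
```

step_arm:
  plan:
    - [[0,0,-30,0,0.4],[0,0,-60,0,0.4],[0,0,-88,0,0.4],[0,0,-88,0,0.4],[0,0,-88,0,0.4],[0,0,-88,0,0.4]]

```text
t: 23.9
eef_pos: [523.6, -293.0, 147.1]
tcp_rot: [-3.141, -0.0, 1.571]
ft_force: [1.0, 0.3, 0.0]
opening: 0.698
grip_force: 0.0
```

Run:
```python
from h import *
s=env.state();print(s['t'],s['eef_pos'],s['tcp_rot'],s['opening'],s['grip_force'],s['ft_force'])
c=cal('wrist');im=env.read_camera('wrist');cv2.imwrite('pics/w10.png',im);np.save('pics/w10E.npy',c[2])
a=np.linspace(0,2*np.pi,60)
for R,z in((25,80),(12,80)):
  p=proj('wrist',np.c_[523.9+R*np.cos(a),-293+R*np.sin(a),z+0*a],c);print(p.min(0).round(1),p.max(0).round(1))
  cv2.polylines(im,[np.int32(p*8)],True,(0,0,255),1,16,3)
cv2.imwrite('pics/w10c.png',cv2.resize(im[130:290,190:370],None,fx=3.5,fy=3.5,interpolation=2))
```

```text
23.9 [ 523.56565054 -293.04635995  147.08948967] [-3.14121952e+00 -1.73908892e-04  1.57051495e+00] 0.6982531195444774 0.0 [1.01464331 0.25009962 0.02074014]
[246.9 189.6] [316.2 255.7]
[264.9 207.5] [298.2 239.3]
```

View pics/w10c.png

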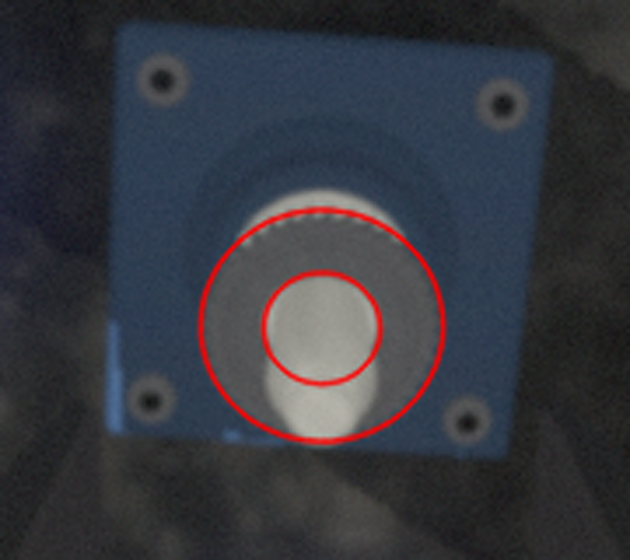

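The fine cutter is seated on the shoulder; its rim and bore match the predicted circles. Now the wide collar.

step_arm:
  plan:
    - [[40,1,0,0,0.2],[80,2,0,0,0.2],[120,3,0,0,0.2],[160,4,0,0,0.2],[200,6,0,0,0.2],[233,6,0,0,0.2],[233,6,0,0,0.2],[233,6,30,0,0.2]]

```text
t: 24.62
eef_pos: [531.8, -58.9, 120.1]
tcp_rot: [3.136, 0.001, 1.574]
ft_force: [1.1, -1.2, 0.1]
opening: 0.598
grip_force: 0.0
```

step_arm:
  plan:
    - [[0,0,35,0,0.2],[0,0,70,0,0.2],[0,0,95,0,0.2],[0,0,106,0,0.2],[0,0,109,0,0.2],[0,0,109,0,0.2],[0,0,109,0,0.2]]

```text
t: 25.2
eef_pos: [530.4, -60.5, 9.4]
tcp_rot: [3.141, 0.0, 1.57]
ft_force: [-1.6, -0.1, 0.2]
opening: 0.601
grip_force: 0.0
```

step_arm:
  plan:
    - [[0,0,1.5,0,0.2],[0,0,1.5,0,-0.8],[0,0,1.5,0,-0.8],[0,0,1.5,0,-0.8],[0,0,1.5,0,-0.8],[0,0,1.5,0,-0.8],[0,0,1.5,0,-0.8],[0,0,1.5,0,-0.8]]

```text
t: 25.87
eef_pos: [530.2, -60.3, 7.5]
tcp_rot: [3.141, 0.0, 1.571]
ft_force: [-1.8, 0.9, 6.3]
opening: 0.39
grip_force: 30.0
```

step_arm:
  plan:
    - [[0,0,-20,0,-0.8],[0,0,-60,0,-0.8],[0,0,-100,0,-0.8],[0,0,-141,0,-0.8],[0,0,-141,0,-0.8]]

```text
t: 26.28
eef_pos: [532.4, -60.7, 154.7]
tcp_rot: [3.132, 0.002, 1.571]
ft_force: [0.7, -0.1, -1.6]
opening: 0.39
grip_force: 30.0
```

step_arm:
  plan:
    - [[-40,-1,0,0,-0.8],[-80,-2,0,0,-0.8],[-120,-3,0,0,-0.8],[-160,-4,0,0,-0.8],[-200,-6,0,0,-0.8],[-225,-6,0,0,-0.8],[-232.7,-6,0,0,-0.8],[-232.7,-6,0,0,-0.8]]

```text
t: 26.95
eef_pos: [523.3, -294.5, 147.1]
tcp_rot: [-3.141, -0.0, 1.568]
ft_force: [-0.3, 0.1, -1.3]
opening: 0.387
grip_force: 30.0
```

step_arm:
  plan:
    - [[0,0,0,0,-0.8],[0,0,0,0,-0.8],[0,0,0,0,-0.8]]

```text
t: 27.2
eef_pos: [524.0, -291.4, 148.0]
tcp_rot: [-3.141, -0.0, 1.572]
ft_force: [-0.0, 0.2, -1.5]
opening: 0.388
grip_force: 30.0
```

step_arm:
  plan:
    - [[0,0,10,0,-0.8],[0,0,18,0,-0.8],[0,0,25,0,-0.8],[0,0,31,0,-0.8],[0,0,37,0,-0.8],[0,0,43,0,-0.8],[0,0,43,0,-0.8]]

```text
t: 27.78
eef_pos: [523.4, -292.7, 103.6]
tcp_rot: [-3.14, -0.001, 1.57]
ft_force: [-0.9, -0.3, -0.4]
opening: 0.39
grip_force: 30.0
```

step_arm:
  plan:
    - [[0,0,7,0,-0.8],[0,0,13,0,-0.8],[0,0,17,0,-0.8],[0,0,18.5,0,-0.8],[0,0,18.5,0,-0.8],[0,0,18.5,0,-0.8]]

```text
t: 28.28
eef_pos: [523.9, -293.0, 86.6]
tcp_rot: [3.142, 0.0, 1.57]
ft_force: [-0.1, 0.5, -1.0]
opening: 0.389
grip_force: 30.0
```

step_arm:
  plan:
    - [[0,0,1,0,-0.8],[0,0,2,0,-0.8],[0,0,2.2,0,-0.8],[0,0,2.2,0,-0.8],[0,0,2.2,0,-0.8]]

```text
t: 28.7
eef_pos: [523.9, -293.0, 84.4]
tcp_rot: [3.141, 0.0, 1.57]
ft_force: [0.3, 0.1, -1.6]
opening: 0.39
grip_force: 30.0
```

step_arm:
  plan:
    - [[0,0,0.5,0,-0.8],[0,0,0.7,0,-0.8],[0,0,0.7,0,-0.8]]

```text
t: 28.95
eef_pos: [523.8, -292.9, 83.6]
tcp_rot: [-3.142, 0.0, 1.57]
ft_force: [-0.1, -0.1, -1.5]
opening: 0.39
grip_force: 30.0
```

step_arm:
  plan:
    - [[0,0,0,0,0.2],[0,0,0,0,0.2],[0,0,0,0,0.2],[0,0,0,0,0.2],[0,0,0,0,0.2]]

```text
t: 29.37
eef_pos: [523.9, -293.0, 83.7]
tcp_rot: [3.141, 0.0, 1.571]
ft_force: [0.2, 0.3, -0.3]
opening: 0.594
grip_force: 0.0
```

step_arm:
  plan:
    - [[0,0,-20,0,0.2],[0,0,-50,0,0.2],[0,0,-63,0,0.2],[0,0,-63,0,0.2]]

```text
t: 29.7
eef_pos: [524.9, -293.6, 149.7]
tcp_rot: [3.138, 0.003, 1.571]
ft_force: [0.6, -0.1, -0.1]
opening: 0.604
grip_force: 0.0
```

Run:
```python
from h import *
s=env.state();print(s['t'],s['eef_pos'],s['opening'])
c=cal('wrist');im=env.read_camera('wrist')
a=np.linspace(0,2*np.pi,60)
for R,z in((25,80),(19,98)):
  p=proj('wrist',np.c_[523.9+R*np.cos(a),-293+R*np.sin(a),z+0*a],c)
  cv2.polylines(im,[np.int32(p*8)],True,(0,0,255),1,16,3)
cv2.imwrite('pics/w11c.png',cv2.resize(im[130:290,190:370],None,fx=3.5,fy=3.5,interpolation=2))
```

```text
29.7 [ 524.93100948 -293.6285752   149.74950183] 0.6035382848304551
```

View pics/w11c.png

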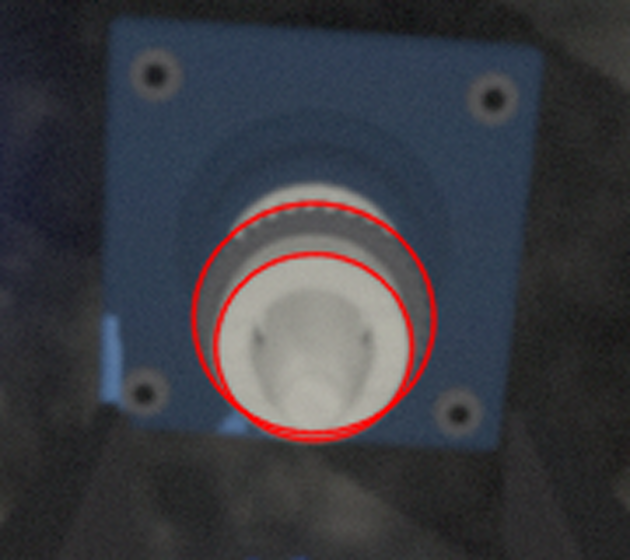

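The wide collar sits on the fine cutter as predicted. Now the narrow collar.

step_arm:
  plan:
    - [[40,1,0,0,0.2],[80,2,0,0,0.2],[120,3,0,0,0.2],[160,4,0,0,0.2],[200,5,0,0,0.2],[240,6,0,0,0.2],[281,6,0,0,0.2],[323,6,0,0,0.2]]

```text
t: 30.42
eef_pos: [529.1, 31.6, 145.5]
tcp_rot: [-3.14, -0.0, 1.57]
ft_force: [0.9, -0.2, -0.3]
opening: 0.6
grip_force: 0.0
```

step_arm:
  plan:
    - [[0,0,40,0,0.2],[0,0,80,0,0.2],[0,0,115,0,0.2],[0,0,130,0,0.2],[0,0,138,0,0.2],[0,0,140,0,0.2],[0,0,140,0,0.2],[0,0,140,0,0.2]]

```text
t: 31.08
eef_pos: [530.4, 29.6, 7.4]
tcp_rot: [3.14, 0.0, 1.57]
ft_force: [-0.2, 0.7, -0.1]
opening: 0.601
grip_force: 0.0
```

step_arm:
  plan:
    - [[0,0,0,0,-0.8],[0,0,0,0,-0.8],[0,0,0,0,-0.8],[0,0,0,0,-0.8],[0,0,0,0,-0.8],[0,0,0,0,-0.8],[0,0,0,0,-0.8],[0,0,0,0,-0.8]]

```text
t: 31.75
eef_pos: [530.2, 29.7, 6.9]
tcp_rot: [3.141, 0.0, 1.57]
ft_force: [0.1, 0.8, 5.3]
opening: 0.309
grip_force: 30.0
```

step_arm:
  plan:
    - [[0,0,-20,0,-0.8],[0,0,-60,0,-0.8],[0,0,-100,0,-0.8],[0,0,-142,0,-0.8],[0,0,-142,0,-0.8]]

```text
t: 32.17
eef_pos: [532.5, 29.7, 155.2]
tcp_rot: [3.132, 0.001, 1.571]
ft_force: [0.4, -0.6, -0.4]
opening: 0.306
grip_force: 30.0
```

step_arm:
  plan:
    - [[-40,-1,0,0,-0.8],[-80,-2,0,0,-0.8],[-120,-3,0,0,-0.8],[-160,-4,0,0,-0.8],[-200,-5,0,0,-0.8],[-240,-6,0,0,-0.8],[-281,-6,0,0,-0.8],[-322.7,-6,0,0,-0.8]]

```text
t: 32.83
eef_pos: [523.3, -294.8, 148.2]
tcp_rot: [-3.141, -0.0, 1.57]
ft_force: [0.5, -0.2, -0.1]
opening: 0.308
grip_force: 30.0
```

step_arm:
  plan:
    - [[0,0,0,0,-0.8],[0,0,0,0,-0.8],[0,0,6,0,-0.8],[0,0,12,0,-0.8],[0,0,12,0,-0.8]]

```text
t: 33.25
eef_pos: [523.5, -291.3, 135.2]
tcp_rot: [-3.14, -0.001, 1.572]
ft_force: [1.3, -0.1, -1.3]
opening: 0.305
grip_force: 30.0
```

step_arm:
  plan:
    - [[0,0,0,0,-0.8],[0,0,6,0,-0.8],[0,0,12,0,-0.8],[0,0,18,0,-0.8],[0,0,24,0,-0.8],[0,0,30,0,-0.8],[0,0,32,0,-0.8],[0,0,32,0,-0.8]]

```text
t: 33.92
eef_pos: [523.6, -292.8, 103.8]
tcp_rot: [-3.141, -0.001, 1.57]
ft_force: [-1.1, -0.4, -0.3]
opening: 0.304
grip_force: 30.0
```

step_arm:
  plan:
    - [[0,0,0,0,-0.8],[0,0,0,0,-0.8]]

```text
t: 34.08
eef_pos: [524.0, -293.1, 104.9]
tcp_rot: [3.141, 0.0, 1.57]
ft_force: [0.9, 0.0, -0.4]
opening: 0.305
grip_force: 30.0
```

step_arm:
  plan:
    - [[0,0,1.5,0,-0.8],[0,0,3,0,-0.8],[0,0,3,0,-0.8],[0,0,3,0,-0.8],[0,0,3,0,-0.8]]

```text
t: 34.5
eef_pos: [523.9, -293.0, 101.7]
tcp_rot: [3.142, 0.0, 1.57]
ft_force: [0.0, 0.6, 0.4]
opening: 0.304
grip_force: 30.0
```

step_arm:
  plan:
    - [[0,0,0.6,0,-0.8],[0,0,0.6,0,-0.8],[0,0,0.6,0,-0.8]]

```text
t: 34.75
eef_pos: [523.8, -293.0, 101.1]
tcp_rot: [3.142, 0.0, 1.57]
ft_force: [-0.1, 0.8, -0.6]
opening: 0.302
grip_force: 30.0
```

step_arm:
  plan:
    - [[0,0,0,0,0.2],[0,0,0,0,0.2],[0,0,0,0,0.2],[0,0,0,0,0.2],[0,0,0,0,0.2],[0,0,0,0,0.2]]

```text
t: 35.25
eef_pos: [523.9, -292.9, 101.1]
tcp_rot: [3.142, 0.0, 1.57]
ft_force: [0.5, -0.6, -0.5]
opening: 0.59
grip_force: 0.0
```

step_arm:
  plan:
    - [[0,0,-20,0,0.2],[0,0,-50,0,0.2],[-40,0,-90,0,0.2],[-76,0,-110,0,0.2],[-76,0,-110,0,0.2],[-76,0,-110,0,0.2]]

```text
t: 35.75
eef_pos: [524.1, -372.0, 213.3]
tcp_rot: [3.138, 0.003, 1.568]
ft_force: [0.1, -0.4, 0.1]
opening: 0.599
grip_force: 0.0
```

Run:
```python
from h import *
s=env.state();print(s['t'],s['eef_pos'],s['opening'],s['ft_force'])
c=cal('wrist');im=env.read_camera('wrist')
a=np.linspace(0,2*np.pi,60)
for R,z in((25,80),(15,114)):
  p=proj('wrist',np.c_[523.9+R*np.cos(a),-293+R*np.sin(a),z+0*a],c)
  cv2.polylines(im,[np.int32(p*8)],True,(0,0,255),1,16,3);ctr=p.mean(0).astype(int)
u,v=ctr
A=cv2.resize(im[max(v-50,0):v+50,u-50:u+50],(400,400),interpolation=2)
t=env.read_camera('side');B=cv2.resize(t[265:345,220:300],(400,400),interpolation=2)
cv2.imwrite('pics/fin.png',np.hstack([A,B]))
```

```text
35.75 [ 524.09214644 -371.95298867  213.32985612] 0.5985026121107029 [ 0.06146637 -0.38288662  0.07988917]
```

View pics/fin.png

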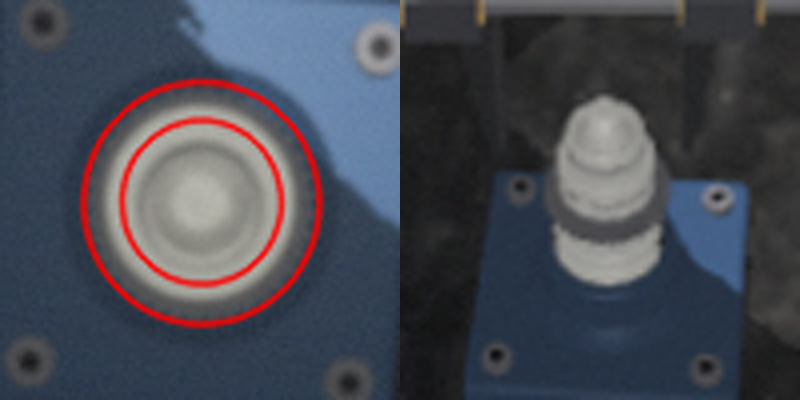

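The stack on the arbor is complete and concentric: fine cutter, wide collar, narrow collar. The arm is clear, so I'm handing in.

```bash
python3 -c "
from cell import env
print(env.job_done())"
```

```text
the job is handed in; nothing more can be done
None
```

The job is handed in at about 36 s of the 147 s allowed: the coarse cutter is on the formerly free peg, and the fine cutter, wide collar and narrow collar are on the arbor in that order, checked in camera views before hand-in (no verdict was returned).

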